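# Build up the anchor light's optical stack

### The arm

A 7-joint arm with a two-finger parallel gripper is mounted at the origin on the work surface. World frame = base frame: x ahead of the robot, y to its left, z up, the work surface at z = 0. Lengths are in m, angles in rad, forces in N, time in s.
With the tool pointing down it reaches from about 0.4 to 0.875 m from the base axis. Payload 6.5 kg.
Tool frame: the origin (TCP) lies between the finger pads; the fingertips stand robot.tips_ahead ahead of it and the grasp point (between the pads) lies 11 mm behind it (robot.tips_ahead is the distance from the TCP to the fingertips, in m); z points along the fingers, y is the line along which they close (so a half turn about z gives the same grasp; the last joint's range is limited). The gripper opens to 85 mm and grips with 20 to 120 N. Pads are 22 mm wide; open, the fingers measure 114 mm over their backs; the gripper's body (76 mm by 85 mm) begins 54 mm behind the grasp point. The pads swing forward as they close: fully open they stand 13 mm farther back than shut.
Start: joints at [1.182, 0.536, -0.004, 1.538, 0.003, 1.067, -0.071], TCP at [0.206, -0.616, 0.239] pointing down, gripper open.
Joint ranges: [-2.7, 2.7], [-0.37, 2.16], [-1.27, 1.26], [0.24, 2.4], [-1.31, 4.45], [0.19, 1.91], [-2.76, 2.76]. Speed limits (rad/s): [2.39, 2.39, 3.14, 3.14, 3.14, 3.14, 3.14].

### API

Orientations are given as a rotation vector (axis times angle).
In Python, from cell import robot gives the robot as it stands. The module is installed in compiled form; this text tells all that it offers.
- The arm moves only by the tool carry_out, never from a script. Its argument "rows" is one flat list of numbers, 7 for each row, row after row: the finger opening in m, from 0 to 0.0854, then the shift along the tool's x, y, z in m, then the turn, a rotation vector about the tool's x, y, z in units of 5 degrees (1.0 is 5 degrees). A call has 1 to 8 rows; each row is the pose to reach, as a shift and turn from the pose commanded when the call began, along the tool's axes at that moment; what a row does not reach only later rows make up. A row lasts 1/10 s, in which the tool goes at most 50 mm and 8.59 degrees, less where a joint would pass 70% of its speed; a pose out of reach is approached as far as the arm can. A call with a gripper value outside its range is refused whole. The fingers move at their own pace and stop on an object; "force" is the grip in N (left out, the last holds). Time passes only in rows, so rows that repeat a pose let the fingers close. It gives the time, the measured TCP pose, the force, the opening and the grip force at its end, in the units of the state.
- robot.get_obs(): the state, without advancing time (a new reading comes with each control period).
- robot.camera(name): name is "scene" or "top" or "wrist"; returns the picture (384x512x3 uint8, red, green, blue); there is no depth.
- robot.camera_info(name): a dict with "camera_matrix" (3x3 intrinsics, pixels), "xyz" and "attitude" of the camera in the world; the wrist camera has in their place "hand_eye" (4x4, takes a point from camera to tool coordinates, whose origin is the TCP and whose axes are the flange's). Camera axes: x right, y down, z forward; pixel columns grow to the right and rows downward; lengths in m; the calibration is good to about 2 mm. A picture is of the moment at which its call begins: read the wrist's pose just before it. camera_info takes no time and is no camera call.
- robot.finish_job(): hands the job in; it is judged then, once.
The state is a dict: "time": time; "joints": joint angles; "joint_vel": joint speeds; "tau": joint torques, N m; "ee_pos": TCP position; "tcp_rot": TCP orientation; "force": force on the tool from outside, world axes, zero at the start; "torque": the same for the moment, N m; "grip_width": finger opening in m; "grip_force": force on a finger pad.
Only numpy, scipy, OpenCV 4.12 (cv2) and the standard library are available. Lean on these libraries where they do the work, as an engineer would, in place of code of your own. Each camera call takes 0.05 s, during which the arm holds its last target. There are 200 camera calls.

### The job

Build up the anchor light in its black base, in this order: the LED module into the base's seat, the white spacer ring over the module's column, the clear lens (not the red one) on the spacer, and last the brass retaining ring around the lens, each lying flat on the one below. Set each part down gently and let go of it before fetching the next; I shall put the screws in afterwards. Leave the spare red lens and everything else on the shelf where it is.

Things in the scene. Friction and masses are not known exactly. Their poses are not given: they have to be found in the camera images.
- lamp_seat (a point): The lamp base, a round black magnetic-foot lamp body that the steel shelf holds fast: foot 96 mm across, body 82 mm across, the seat's floor 26 mm above the shelf. A lip 6 mm wide and 4 mm high (top 30 mm above the shelf) surrounds the seat, whose recess is 70 mm across with a grey steel floor. A short blanked gland sticks out of its side, to 50 mm from the axis. This point is the centre of the seat's floor; z up.
- module_mid (a point): The LED module: an aluminium flange disc 56 mm across and 6 mm thick with a green column 23 mm across standing on its centre, dotted with yellow LEDs, 28 mm high in all; 60 g. It stands on its flange and is best held by the column. The point is on its axis, 14 mm above its underside; z up. Seated, its flange lies on the floor of the lamp base's seat, inside the lip.
- spacer_mid (a point): The spacer: a plain white nylon ring, 50 mm outside, 36 mm inside, 12 mm high, 30 g. The point is at its centre, 6 mm above its underside; z up. Seated, it lies on the module's flange around the green column.
- lens_mid (a point): The clear lens: see-through, a flange 62 mm across and 6 mm thick carrying a domed drum 40 mm across with fine ribs, 30 mm high in all (the drum's sides are upright up to 21 mm above the underside, then it is domed); hollow below (bore 32 mm, 21 mm deep); 60 g. It stands on its flange, dome up, and is best held by the drum. The point is on its axis, 15 mm above its underside; z up. Seated, its flange lies on the spacer, dome up.
- ring_mid (a point): The retaining ring: brass, 66 mm outside, 52 mm inside, 12 mm high, 120 g, with three small dark screw holes in its face. The point is at its centre, 6 mm above its underside; z up. Seated, it lies on the clear lens's flange around the drum.
- red_lens_mid (a point): The spare red lens, the same shape and size as the clear one but red; to be left where it is. The point is on its axis, 15 mm above its underside.
- cap_dome: A fender's end cap of red plastic lying dome up, 60 mm across, 42 mm high, with a black button on top; a bystander. Origin at the centre of its underside.
- cap_cup: The other red plastic end cap, standing mouth up like a cup, 60 mm across, 40 mm high; a bystander. Origin at the centre of its underside.
- wedge: A chrome door wedge 112 mm long (along its own x, thick end to +x), 40 mm wide, up to 33 mm high; a bystander behind the others. Origin at the centre of its underside.
- hourglass: A glass hourglass between dark wooden discs, 72 mm across and 130 mm tall, upright; a bystander at the back. Origin at the centre of its underside; z up.
Mind the look-alikes: they are no part of the job. Leave any orange, purple or turquoise look-alike of the part that bears spacer_mid alone.

How it is judged:
On the way, in this order (a step that is already met when the one before it is completed fails the run):
1. the LED module sits flat in the base, let go (horizontal distance between module_mid and lamp_seat below 0.01 m and z of module_mid in the frame of lamp_seat between 0.011 and 0.017 m and angle between module_mid's own z axis and vertical below 0.08 rad and contact force between the fingers and module below 0.05 N), for 0.2 s.
2. the white spacer lies flat on the module, let go (horizontal distance between module_mid and lamp_seat below 0.01 m and z of module_mid in the frame of lamp_seat between 0.011 and 0.017 m and angle between each of module_mid, spacer_mid's own z axis and vertical below 0.08 rad and horizontal distance between spacer_mid and lamp_seat below 0.014 m and z of spacer_mid in the frame of lamp_seat between 0.009 and 0.015 m and contact force between the fingers and spacer below 0.05 N), for 0.2 s.
3. the clear lens stands on the spacer, let go (horizontal distance between module_mid and lamp_seat below 0.01 m and z of module_mid in the frame of lamp_seat between 0.011 and 0.017 m and angle between each of module_mid, spacer_mid, lens_mid's own z axis and vertical below 0.08 rad and horizontal distance between spacer_mid and lamp_seat below 0.014 m and z of spacer_mid in the frame of lamp_seat between 0.009 and 0.015 m and horizontal distance between lens_mid and lamp_seat below 0.013 m and z of lens_mid in the frame of lamp_seat between 0.03 and 0.036 m and contact force between the fingers and lens below 0.05 N), for 0.2 s.
4. the brass ring lies on the flange of the clear lens, let go (horizontal distance between module_mid and lamp_seat below 0.01 m and z of module_mid in the frame of lamp_seat between 0.011 and 0.017 m and angle between each of module_mid, spacer_mid, lens_mid, ring_mid's own z axis and vertical below 0.08 rad and horizontal distance between spacer_mid and lamp_seat below 0.014 m and z of spacer_mid in the frame of lamp_seat between 0.009 and 0.015 m and horizontal distance between lens_mid and lamp_seat below 0.013 m and z of lens_mid in the frame of lamp_seat between 0.03 and 0.036 m and horizontal distance between ring_mid and lamp_seat below 0.018 m and z of ring_mid in the frame of lamp_seat between 0.025 and 0.031 m and contact force between the fingers and ring below 0.05 N), for 0.2 s.
At the end, for the whole second after the job is handed in: Module, white spacer, clear lens and brass ring lie stacked in the base in that order: points 14, 12, 33 and 28 mm above the seat (each within 3 mm), flat within 0.08 rad, within 10, 14, 13 and 18 mm of its axis, released, at rest; no bystander shifted over 20 mm (all of step 4 and contact force between the fingers and module below 0.05 N and linear speed of each of module, spacer, lens, ring below 0.02 m/s and contact force between the fingers and spacer below 0.05 N and contact force between the fingers and lens below 0.05 N); the robot touches nothing.
It fails at once if the spare red lens is shifted by more than 20 mm (distance of red_lens_mid from where it was at the start of the episode above 0.02 m).
It fails at once if a red end cap or the chrome wedge is shifted by more than 20 mm (distance of any of cap_dome, cap_cup, wedge from where it was at the start of the episode above 0.02 m).
It fails at once if the hourglass is shifted by more than 20 mm or tipped (distance of hourglass from where it was at the start of the episode above 0.02 m or angle between hourglass's own z axis and vertical above 0.3 rad).
It fails at once if a lamp part is dropped or thrown: it moves faster than 0.75 m/s (a fall of about 30 mm) while the fingers do not hold it ((linear speed of module above 0.75 m/s and contact force between the fingers and module below 0.01 N) or (linear speed of spacer above 0.75 m/s and contact force between the fingers and spacer below 0.01 N) or (linear speed of lens above 0.75 m/s and contact force between the fingers and lens below 0.01 N) or (linear speed of ring above 0.75 m/s and contact force between the fingers and ring below 0.01 N)).
It also fails if it takes over 120 s, if anything falls off the work surface, if the arm or the gripper's body presses on something with over 40 N, if the wrist force passes 120 N, or if a joint passes its speed limit or range.

## Working session

There is one attempt and no reset: what is moved stays moved. The work goes in short steps, Python scripts to look and compute and a tool call to move; the robot and the scene stay as the last step left them, time stands still between calls to the robot, and variables do not carry over. Pictures are saved under pics/ and viewed, at most 14 in all, crops included, and the job is handed in when it is done.

Besides the shell and the picture viewer there is one more tool, called after "Emit:" as a command line: name --argument value ..., lists and objects as JSON in quotes. carry_out: Moves the arm, as the interface text tells. Its arguments: {"type":"object","properties":{"rows":{"type":"array","items":{"type":"number"}},"force":{"type":"number"}},"required":["rows"]}

```bash
mkdir -p pics; cat > h.py <<'E'
import numpy as np,cv2
from cell import robot
from scipy.spatial.transform import Rotation as R
def snap(n,f):
    o=robot.get_obs(); im=robot.camera(n); cv2.imwrite(f'pics/{f}.png',im[:,:,::-1]); return o,im
def cam(n,o=None):
    i=robot.camera_info(n); K=np.array(i['camera_matrix'])
    if 'hand_eye' in i:
        H=np.array(i['hand_eye']); T=np.eye(4); T[:3,:3]=R.from_rotvec(o['tcp_rot']).as_matrix(); T[:3,3]=o['ee_pos']; T=T@H
        return K,T[:3,:3],T[:3,3]
    a=np.array(i['attitude']); 
    Rm=a if a.shape==(3,3) else R.from_rotvec(a).as_matrix() if a.size==3 else None
    return K,Rm,np.array(i['xyz'])
def ray(c,u,v,z):
    K,Rm,p=c; d=Rm@np.linalg.solve(K,[u,v,1]); return p+d*(z-p[2])/d[2]
def proj(c,P):
    K,Rm,p=c; q=K@(Rm.T@(np.array(P)-p)); return q[:2]/q[2]
E
python3 - <<'E'
from h import *
o,_=snap('scene','s0');snap('top','t0')
print(o); 
for n in('scene','top','wrist'):print(robot.camera_info(n))
print(getattr(robot,'tips_ahead',None))
E
```

```text
{'time': 0.0, 'joints': array([ 1.18177971,  0.5372205 , -0.00447365,  1.53887583,  0.00260341,
        1.06728099, -0.07123596]), 'joint_vel': array([ 0.00100134, -0.00036959,  0.0009581 , -0.00090684,  0.0002393 ,
        0.00065874,  0.00107989]), 'tau': array([ 3.79077437e-04, -5.83414721e+01,  1.04887202e+00, -2.59106183e+01,
        1.23812506e-02,  9.55807714e-03,  1.63112907e-05]), 'ee_pos': array([ 0.20601087, -0.61583425,  0.23837648]), 'tcp_rot': array([-3.09902992e+00, -5.04706597e-01,  6.26648416e-04]), 'force': array([-0.77020554, -0.36950107,  0.45077167]), 'torque': array([-0.00588308,  0.03789964,  0.03133486]), 'grip_force': 0.0, 'grip_width': 0.08543601643516116}
{'camera_matrix': array([[366.99186629,   0.        , 250.8952835 ],
       [  0.        , 366.99186629, 188.90385729],
       [  0.        ,   0.        ,   1.        ]]), 'xyz': array([0.9541735 , 0.47310246, 0.6301553 ]), 'attitude': array([-0.879279  , -2.526881  ,  1.10438852])}
{'camera_matrix': array([[463.70704658,   0.        , 261.20047211],
       [  0.        , 463.70704658, 199.69454936],
       [  0.        ,   0.        ,   1.        ]]), 'xyz': array([ 0.37124657, -0.02254569,  1.16639827]), 'attitude': array([-2.09215829,  2.13507757, -0.19116433])}
{'camera_matrix': array([[309.81857446,   0.        , 251.08758032],
       [  0.        , 309.81857446, 192.44748323],
       [  0.        ,   0.        ,   1.        ]]), 'hand_eye': array([[ 9.23432252e-04, -9.63375866e-01, -2.68153106e-01,
         6.69688348e-02],
       [ 9.99999567e-01,  8.57749193e-04,  3.62095303e-04,
        -1.09758739e-03],
       [-1.18825766e-04, -2.68153324e-01,  9.63376241e-01,
        -1.34168916e-01],
       [ 0.00000000e+00,  0.00000000e+00,  0.00000000e+00,
         1.00000000e+00]])}
0.008
```

View pics/t0.png

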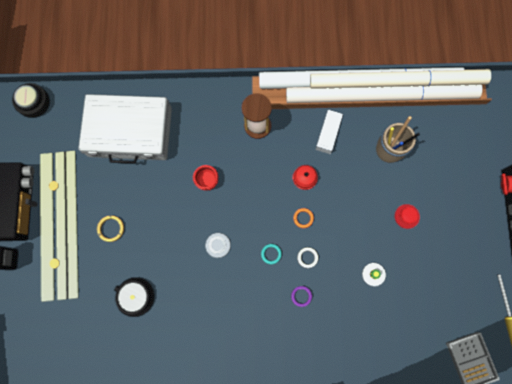

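View pics/s0.png

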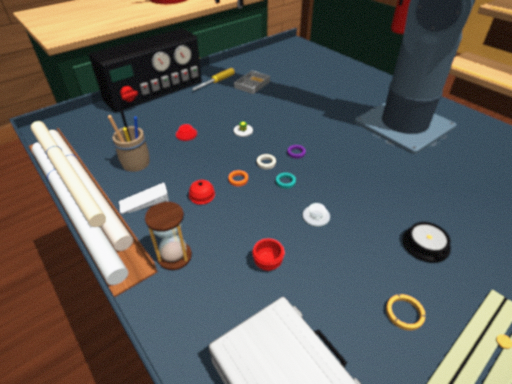

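The top view shows the base at (132,297), brass ring (110,229), clear lens (217,245), white spacer (308,258), module (374,274) and red lens (407,216). The orange, purple and turquoise rings are decoys.

```bash
python3 - <<'E'
from h import *
im=cv2.imread('pics/t0.png'); c=cam('top')
def mid(u,v,r,z,f):
    roi=im[v-r:v+r,u-r:u+r].astype(int); m=f(roi).astype('uint8')
    n,l,s,ce=cv2.connectedComponentsWithStats(m); k=1+np.argmax(s[1:,4])
    p=cv2.findContours((l==k).astype('uint8'),0,1)[0][0]; (x,y),rr=cv2.minEnclosingCircle(p)
    P=ray(c,x+u-r,y+v-r,z); P2=ray(c,x+u-r+rr,y+v-r,z)
    print(u,v,P.round(4),'diam',round(2*np.linalg.norm(P-P2),4),'reach',np.hypot(*P[:2]).round(3))
br=lambda r:r.min(2)>110
mid(132,297,24,.026,lambda r:r.min(2)>130)
mid(110,229,20,.012,lambda r:(r[:,:,2]-r[:,:,0]>50))
mid(217,245,20,.006,lambda r:r.min(2)>100)
mid(308,258,16,.012,br)
mid(374,274,18,.006,lambda r:r.max(2)>120)
mid(407,216,20,.006,lambda r:(r[:,:,2]-r[:,:,0]>60))
o=robot.get_obs();Rm=R.from_rotvec(o['tcp_rot']).as_matrix();print(Rm.round(3))
E
```

```text
132 297 [0.3626 0.3069 0.026 ] diam 0.0708 reach 0.475
110 229 [0.5333 0.3732 0.012 ] diam 0.0685 reach 0.651
217 245 [0.4861 0.1033 0.006 ] diam 0.0651 reach 0.497
308 258 [ 0.4502 -0.1205  0.012 ] diam 0.0533 reach 0.466
374 274 [ 0.4058 -0.2824  0.006 ] diam 0.0618 reach 0.494
407 216 [ 0.5495 -0.376   0.006 ] diam 0.0632 reach 0.666
[[ 0.948  0.317 -0.001]
 [ 0.317 -0.948  0.001]
 [-0.    -0.002 -1.   ]]
```

```bash
cat >> h.py <<'E'
def go(x,y,z,o=None):
    o=o or robot.get_obs(); Rm=R.from_rotvec(o['tcp_rot']).as_matrix()
    print('shift',(Rm.T@(np.array([x,y,z])-o['ee_pos'])).round(4),'tilt fix(5deg)',(np.cross(Rm[:,2],[0,0,-1])@Rm*180/np.pi/5).round(3),'at',o['ee_pos'].round(4),'t',o['time'])
def look(f,u0,z,sel,dia,win=60):
    "centre of a round thing near expected world point u0"
    o,im=snap('wrist',f); c=cam('wrist',o); u,v=proj(c,u0).astype(int); m=np.zeros(im.shape[:2],'uint8')
    cv2.circle(m,(u,v),win,1,-1); m&=sel(cv2.GaussianBlur(im,(3,3),0).astype(int)).astype('uint8')
    n,l,s,_=cv2.connectedComponentsWithStats(m); k=1+np.argmax(s[1:,4])
    p=np.vstack(cv2.findContours((l==k).astype('uint8'),0,1)[0])[:,0]
    W=np.array([ray(c,a+.0,b+.0,z)[:2] for a,b in p]).astype('float32')
    (x,y),r=cv2.minEnclosingCircle(W); mid=(W.max(0)+W.min(0))/2
    print('expected px',u,v,'centre',round(x,4),round(y,4),'bbox mid',mid.round(4),'size',(W.max(0)-W.min(0)).round(4),'diam',round(2*r,4),'want',dia)
    return x,y,o,c,im
E
python3 -c "
from h import *
go(.406,-.282,.14)"
```

```text
shift [ 0.2956 -0.253   0.0989] tilt fix(5deg) [-0.018  0.001  0.   ] at [ 0.206  -0.6159  0.2385] t 0.1
```

Emit:
carry_out --rows '[0.06,0.036,-0.031,0.012,0,0,0,0.06,0.072,-0.062,0.024,0,0,0,0.06,0.108,-0.093,0.036,0,0,0,0.06,0.145,-0.124,0.048,0,0,0,0.06,0.181,-0.155,0.06,0,0,0,0.06,0.217,-0.186,0.072,0,0,0,0.06,0.253,-0.217,0.084,0,0,0,0.06,0.295,-0.253,0.098,0,0,0]'

```text
time: 0.9
ee_pos: [0.4026, -0.2872, 0.1426]
tcp_rot: [3.101, 0.504, -0.0]
force: [1.0, -0.6, 0.3]
grip_width: 0.0602
grip_force: 0.0
```

Emit:
carry_out --rows '[0.06,0,0,0,0,0,0,0.06,0,0,0,0,0,0]'

```text
time: 1.1
ee_pos: [0.4024, -0.2876, 0.1426]
tcp_rot: [-3.099, -0.51, 0.001]
force: [-1.1, -0.8, 0.3]
grip_width: 0.0601
grip_force: 0.0
```

```bash
python3 -c "
from h import *
x,y,o,c,im=look('w1',[.406,-.282,.006],.006,lambda i:i.max(2)>110,.056)
go(x,y,.06,o)"
```

```text
expected px 247 177 centre 0.4037 -0.2821 bbox mid [ 0.4037 -0.282 ] size [0.1098 0.1074] diam 0.1105 want 0.056
shift [ 0.003  -0.0047  0.0826] tilt fix(5deg) [-0.011  0.008  0.   ] at [ 0.4024 -0.2876  0.1426] t 1.1
```

View pics/w1.png

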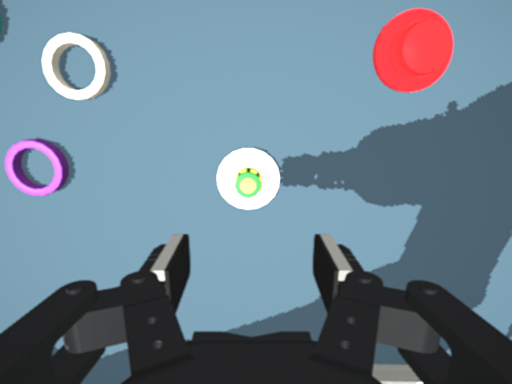

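The module is at (248,179), with the spacer at upper left (76,66) and the red lens at (413,50). My mask also picked up the bluish shelf, so I'll redo it on red-channel brightness.

```bash
python3 -c "
from h import *
x,y,o,c,im=look('w2',[.4037,-.282,.006],.006,lambda i:i.max(2)*0+(i[:,:,0]>120),.056,50)
go(x,y,.06,o);go(x,y,.018,o)"
```

```text
expected px 245 178 centre 0.4024 -0.2821 bbox mid [ 0.4024 -0.2821] size [0.092  0.0898] diam 0.0923 want 0.056
shift [ 0.0029 -0.0065  0.0829] tilt fix(5deg) [0.    0.009 0.   ] at [ 0.4018 -0.2892  0.1429] t 1.15
shift [ 0.0029 -0.0065  0.1249] tilt fix(5deg) [0.    0.009 0.   ] at [ 0.4018 -0.2892  0.1429] t 1.15
```

```bash
python3 -c "
from h import *
im=cv2.imread('pics/w2.png')[:,:,::-1]
print(im[179,228],im[179,205],im[120,248],im[66,52],im[185,270])
for i in range(3):
  o=robot.get_obs();print(o['ee_pos'],o['joint_vel'].round(3))
x,y,o,c,im=look('w3',[.4037,-.282,.006],.006,lambda i:i.min(2)>175,.056,50)
go(x,y,.06,o);go(x,y,.018,o)"
```

```text
[255 255 255] [133 170 191] [131 170 190] [154 150 135] [255 255 255]
[ 0.40146457 -0.29002976  0.14309073] [ 0.019 -0.002  0.006 -0.005  0.001 -0.003 -0.002]
[ 0.40146457 -0.29002976  0.14309073] [ 0.019 -0.002  0.006 -0.005  0.001 -0.003 -0.002]
[ 0.40146457 -0.29002976  0.14309073] [ 0.019 -0.002  0.006 -0.005  0.001 -0.003 -0.002]
expected px 244 178 centre 0.4047 -0.2824 bbox mid [ 0.4046 -0.2824] size [0.0577 0.0578] diam 0.0584 want 0.056
shift [ 0.0056 -0.0062  0.0831] tilt fix(5deg) [ 0.006  0.007 -0.   ] at [ 0.4015 -0.29    0.1431] t 1.2
shift [ 0.0056 -0.0063  0.1251] tilt fix(5deg) [ 0.006  0.007 -0.   ] at [ 0.4015 -0.29    0.1431] t 1.2
```

Emit:
carry_out --rows '[0.06,0.006,-0.006,0.04,0,0,0,0.06,0.006,-0.006,0.07,0,0,0,0.06,0.006,-0.006,0.07,0,0,0,0.06,0.006,-0.006,0.07,0,0,0,0.06,0.006,-0.006,0.07,0,0,0]'

```text
time: 1.75
ee_pos: [0.4066, -0.2826, 0.0745]
tcp_rot: [3.099, 0.502, 0.003]
force: [-0.4, -0.6, 0.3]
grip_width: 0.0603
grip_force: 0.0
```

Emit:
carry_out --rows '[0.06,0,0,0,0,0,0,0.06,0,0,0,0,0,0,0.06,0,0,0,0,0,0,0.06,0,0,0,0,0,0]'

```text
time: 2.15
ee_pos: [0.4061, -0.2813, 0.0733]
tcp_rot: [3.1, 0.505, 0.001]
force: [-0.5, -0.5, 0.3]
grip_width: 0.0598
grip_force: 0.0
```

```bash
python3 -c "
from h import *
o=robot.get_obs();print(o['ee_pos'],o['joint_vel'].round(3))
x,y,o,c,im=look('w4',[.4047,-.2824,.028],.028,lambda i:(i[:,:,1]>i[:,:,2]+40),.023,60)
x,y,o,c,im=look('w4',[.4047,-.2824,.006],.006,lambda i:i.min(2)>175,.056,80)
go(.4047,-.2824,.018,o)
"
```

```text
[ 0.40609703 -0.28126145  0.07333541] [-0.001  0.005 -0.002  0.004  0.    -0.002 -0.001]
expected px 253 221 centre 0.4081 -0.2808 bbox mid [ 0.4083 -0.2815] size [0.0268 0.0237] diam 0.0274 want 0.023
expected px 253 210 centre 0.4049 -0.2823 bbox mid [ 0.4047 -0.2824] size [0.057  0.0571] diam 0.0577 want 0.056
shift [-0.0016  0.0007  0.0552] tilt fix(5deg) [ 0.003 -0.002  0.   ] at [ 0.406  -0.2812  0.0732] t 2.2
```

Emit:
carry_out --rows '[0.04,-0.001,0.001,0.03,0,0,0,0.04,-0.002,0.001,0.05,0,0,0,0.04,-0.002,0.001,0.057,0,0,0,0.04,-0.002,0.001,0.057,0,0,0,0.04,-0.002,0.001,0.057,0,0,0,0.04,-0.002,0.001,0.057,0,0,0]'

```text
time: 2.85
ee_pos: [0.4051, -0.2832, 0.0169]
tcp_rot: [3.1, 0.505, 0.002]
force: [-0.3, -0.8, 0.5]
grip_width: 0.0401
grip_force: 0.0
```

Emit:
carry_out --rows '[0.015,0,0,0,0,0,0,0.015,0,0,0,0,0,0,0.015,0,0,0,0,0,0,0.015,0,0,0,0,0,0,0.015,0,0,0,0,0,0]' --force 30

```text
time: 3.35
ee_pos: [0.4049, -0.2831, 0.0169]
tcp_rot: [3.1, 0.505, 0.002]
force: [-0.3, 0.9, 6.4]
grip_width: 0.0218
grip_force: 29.1
```

Emit:
carry_out --rows '[0.015,0,0,-0.02,0,0,0,0.015,0,0,-0.06,0,0,0,0.015,0.01,-0.02,-0.1,0,0,0,0.015,0.03,-0.05,-0.12,0,0,0,0.015,0.055,-0.085,-0.12,0,0,0,0.015,0.08,-0.12,-0.12,0,0,0,0.015,0.105,-0.155,-0.12,0,0,0,0.015,0.13,-0.195,-0.12,0,0,0]'

```text
time: 4.15
ee_pos: [0.4663, -0.0555, 0.1366]
tcp_rot: [3.1, 0.503, 0.002]
force: [1.0, -0.5, -1.0]
grip_width: 0.0219
grip_force: 29.6
```

Emit:
carry_out --rows '[0.015,0.02,-0.03,0,0,0,0,0.015,0.03,-0.07,0,0,0,0,0.015,0.033,-0.11,0,0,0,0,0.015,0.034,-0.15,0,0,0,0,0.015,0.034,-0.19,0,0,0,0,0.015,0.034,-0.23,0,0,0,0,0.015,0.034,-0.27,0,0,0,0,0.015,0.034,-0.31,0,0,0,0]'

```text
time: 4.95
ee_pos: [0.399, 0.2495, 0.1364]
tcp_rot: [-3.101, -0.505, -0.001]
force: [0.4, 0.0, -1.2]
grip_width: 0.0219
grip_force: 29.6
```

Emit:
carry_out --rows '[0.015,0,0,0,0,0,0,0.015,0,0,0,0,0,0,0.015,0,0,0,0,0,0,0.015,0,0,0,0,0,0]'

```text
time: 5.35
ee_pos: [0.4002, 0.2466, 0.136]
tcp_rot: [3.101, 0.501, -0.0]
force: [0.2, 0.6, -0.5]
grip_width: 0.0219
grip_force: 29.6
```

```bash
python3 -c "
from h import *
x,y,o,c,im=look('w5',[.3626,.3069,.026],.026,lambda i:i.min(2)>140,.07,110)
print(o['joints'].round(2)); go(.3626,.3069,.12,o)
"
```

```text
expected px 169 210 centre 0.37 0.2797 bbox mid [0.3655 0.2791] size [0.0766 0.1256] diam 0.1275 want 0.07
[-0.46  0.4  -0.23  2.07  0.14  0.68 -2.03]
shift [-0.0168 -0.0691  0.016 ] tilt fix(5deg) [0.008 0.002 0.   ] at [0.4002 0.2466 0.136 ] t 5.35
```

View pics/w5.png

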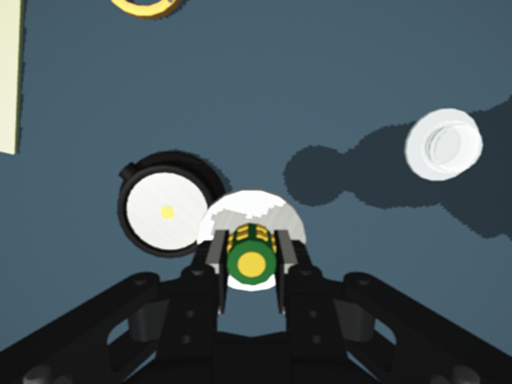

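The seat is at (167,211), with a yellow dot marking its centre. The held module is at (251,262) and the clear lens at (444,145).

```bash
python3 -c "
from h import *
x,y,o,c,im=look('w6',[.3626,.3069,.026],.026,lambda i:(i[:,:,0]>i[:,:,2]+60),.01,40)
go(x,y,.12,o)
x,y,o,c,im=look('w7',[.3626,.3069,.026],.026,lambda i:i.min(2)>140,.07,36)
K,Rm,p=c
W=c and None
"
```

```text
expected px 169 210 centre 0.3608 0.3085 bbox mid [0.3608 0.3083] size [0.0113 0.0106] diam 0.0115 want 0.01
shift [-0.018  -0.0709  0.016 ] tilt fix(5deg) [0.007 0.002 0.   ] at [0.4002 0.2468 0.136 ] t 5.4
expected px 169 210 centre 0.3621 0.3077 bbox mid [0.3619 0.3073] size [0.0639 0.0587] diam 0.0642 want 0.07
```

Emit:
carry_out --rows '[0.015,-0.009,-0.035,0,0,0,0,0.015,-0.017,-0.07,0.01,0,0,0,0.015,-0.017,-0.07,0.05,0,0,0,0.015,-0.017,-0.07,0.061,0,0,0,0.015,-0.017,-0.07,0.061,0,0,0,0.015,-0.017,-0.07,0.061,0,0,0,0.015,-0.017,-0.07,0.061,0,0,0]'

```text
time: 6.2
ee_pos: [0.3626, 0.3091, 0.0762]
tcp_rot: [-3.1, -0.502, -0.003]
force: [0.6, 0.9, -0.7]
grip_width: 0.0218
grip_force: 29.7
```

```bash
python3 -c "
from h import *
go(.3615,.308,.0435)
"
```

```text
shift [-0.0014  0.0007  0.0327] tilt fix(5deg) [-0.005 -0.021  0.   ] at [0.3626 0.3091 0.0762] t 6.2
```

Emit:
carry_out --rows '[0.015,-0.001,0.001,0.015,0,0,0,0.015,-0.001,0.001,0.024,0,0,0,0.015,-0.001,0.001,0.028,0,0,0,0.015,-0.001,0.001,0.031,0,0,0,0.015,-0.001,0.001,0.032,0,0,0,0.015,-0.001,0.001,0.032,0,0,0,0.015,-0.001,0.001,0.032,0,0,0]'

```text
time: 6.9
ee_pos: [0.3609, 0.308, 0.0433]
tcp_rot: [-3.101, -0.505, -0.0]
force: [-0.2, -0.0, -0.1]
grip_width: 0.0217
grip_force: 29.7
```

Emit:
carry_out --rows '[0.045,0,0,0,0,0,0,0.045,0,0,0,0,0,0,0.045,0,0,0,0,0,0,0.045,0,0,-0.03,0,0,0,0.045,0,0,-0.07,0,0,0,0.045,0.017,0.035,-0.09,0,0,0,0.045,0.017,0.07,-0.1,0,0,0]'

```text
time: 7.6
ee_pos: [0.402, 0.2483, 0.1456]
tcp_rot: [-3.097, -0.507, -0.009]
force: [-0.1, -0.8, 0.0]
grip_width: 0.045
grip_force: 0.0
```

Emit:
carry_out --rows '[0.07,0,0,0,0,0,0,0.07,0,0,0,0,0,0,0.07,0,0,0,0,0,0]'

```text
time: 7.9
ee_pos: [0.3984, 0.2477, 0.1427]
tcp_rot: [-3.1, -0.507, 0.001]
force: [-0.8, 0.5, -0.0]
grip_width: 0.07
grip_force: 0.0
```

```bash
python3 -c "
from h import *
x,y,o,c,im=look('w8',[.361,.308,.032],.032,lambda i:i.min(2)>195,.056,60)
go(.4502,-.1205,.14,o)
"
```

```text
expected px 169 209 centre 0.3634 0.3073 bbox mid [0.3636 0.3074] size [0.064  0.0644] diam 0.0652 want 0.056
shift [-0.0681  0.3655  0.0026] tilt fix(5deg) [-0.005  0.007 -0.   ] at [0.3984 0.2477 0.1427] t 7.9
```

View pics/w8.png

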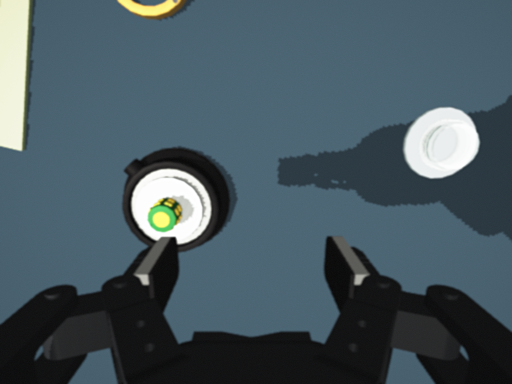

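The module sits in the seat: flange near (170,206), column top at (161,219). The clear lens is at (441,143).

Emit:
carry_out --rows '[0.07,0,0.045,0,0,0,0,0.07,0,0.09,0,0,0,0,0.07,0,0.135,0,0,0,0,0.07,-0.005,0.18,0,0,0,0,0.07,-0.015,0.225,0,0,0,0,0.07,-0.03,0.27,0,0,0,0,0.07,-0.05,0.31,0,0,0,0,0.07,-0.065,0.345,0,0,0,0]'

```text
time: 8.75
ee_pos: [0.4462, -0.1022, 0.1426]
tcp_rot: [-3.1, -0.506, 0.002]
force: [0.1, 0.2, -0.6]
grip_width: 0.07
grip_force: 0.0
```

Emit:
carry_out --rows '[0.07,-0.003,0.02,0.01,0,0,0,0.07,-0.003,0.02,0.03,0,0,0,0.07,-0.003,0.02,0.04,0,0,0,0.07,-0.003,0.02,0.04,0,0,0,0.07,-0.003,0.02,0.04,0,0,0,0.07,-0.003,0.02,0.04,0,0,0]'

```text
time: 9.35
ee_pos: [0.451, -0.1201, 0.1036]
tcp_rot: [3.1, 0.507, 0.001]
force: [-0.0, -0.9, 0.6]
grip_width: 0.07
grip_force: 0.0
```

```bash
python3 -c "
from h import *
x,y,o,c,im=look('w9',[.4502,-.1205,.012],.012,lambda i:(i[:,:,0]>i[:,:,2]-15)&(i.max(2)>120),.05,80)
go(x,y,.012,o)
"
```

```text
expected px 252 198 centre 0.4501 -0.1202 bbox mid [ 0.4502 -0.1204] size [0.0514 0.05  ] diam 0.0518 want 0.05
shift [-0.0009 -0.0001  0.0916] tilt fix(5deg) [ 0.003 -0.01   0.   ] at [ 0.451  -0.1201  0.1036] t 9.35
```

View pics/w9.png

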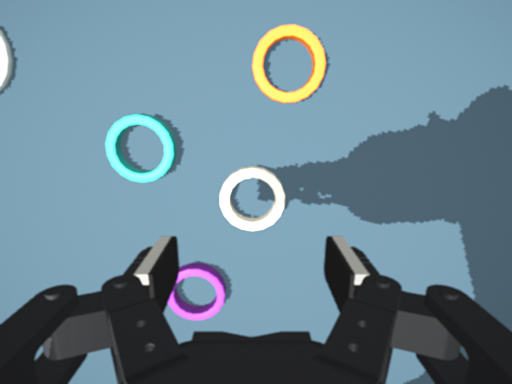

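```bash
python3 -c "
from h import *
print(robot.tips_ahead)"
```

```text
0.008
```

Emit:
carry_out --rows '[0.065,-0.001,0,0.03,0,0,0,0.065,-0.001,0,0.06,0,0,0,0.065,-0.001,0,0.08,0,0,0,0.065,-0.001,0,0.088,0,0,0,0.065,-0.001,0,0.088,0,0,0,0.065,-0.001,0,0.088,0,0,0]'

```text
time: 10.0
ee_pos: [0.4502, -0.1212, 0.0159]
tcp_rot: [3.1, 0.505, 0.002]
force: [-0.6, -0.1, 1.2]
grip_width: 0.0652
grip_force: 0.0
```

Emit:
carry_out --rows '[0.065,0,0,0.004,0,0,0,0.065,0,0,0.004,0,0,0,0.04,0,0,0.004,0,0,0,0.04,0,0,0.004,0,0,0,0.04,0,0,0.004,0,0,0,0.04,0,0,0.004,0,0,0]' --force 25

```text
time: 10.6
ee_pos: [0.4497, -0.1212, 0.0118]
tcp_rot: [3.1, 0.505, 0.001]
force: [-2.0, 0.1, 9.1]
grip_width: 0.049
grip_force: 24.3
```

Emit:
carry_out --rows '[0.04,0,0,-0.01,0,0,0,0.04,0,0,-0.04,0,0,0,0.04,0,-0.01,-0.08,0,0,0,0.04,0.015,-0.04,-0.11,0,0,0,0.04,0.035,-0.08,-0.125,0,0,0,0.04,0.05,-0.12,-0.125,0,0,0,0.04,0.06,-0.16,-0.125,0,0,0,0.04,0.068,-0.2,-0.125,0,0,0]'

```text
time: 11.4
ee_pos: [0.4506, 0.0919, 0.137]
tcp_rot: [-3.101, -0.505, -0.002]
force: [0.4, 0.4, -0.1]
grip_width: 0.0485
grip_force: 26.1
```

Emit:
carry_out --rows '[0.04,0,-0.04,0,0,0,0,0.04,0,-0.08,0,0,0,0,0.04,0,-0.12,0,0,0,0,0.04,0,-0.155,0,0,0,0,0.04,0,-0.165,0,0,0,0,0.04,0,-0.165,0,0,0,0,0.04,0,-0.165,0,0,0,0,0.04,0,-0.165,0,0,0,0]'

```text
time: 12.2
ee_pos: [0.3987, 0.2447, 0.136]
tcp_rot: [3.1, 0.501, -0.0]
force: [-0.9, 0.3, -0.4]
grip_width: 0.0484
grip_force: 26.1
```

```bash
python3 -c "
from h import *
x,y,o,c,im=look('w10',[.361,.308,.054],.054,lambda i:(i[:,:,1]>i[:,:,2]+40),.023,70)
go(x,y,.08,o)
"
```

```text
expected px 155 221 centre 0.365 0.3072 bbox mid [0.3649 0.3072] size [0.0291 0.025 ] diam 0.0297 want 0.023
shift [-0.0123 -0.07    0.056 ] tilt fix(5deg) [ 0.011  0.004 -0.   ] at [0.3987 0.2447 0.136 ] t 12.2
```

View pics/w10.png

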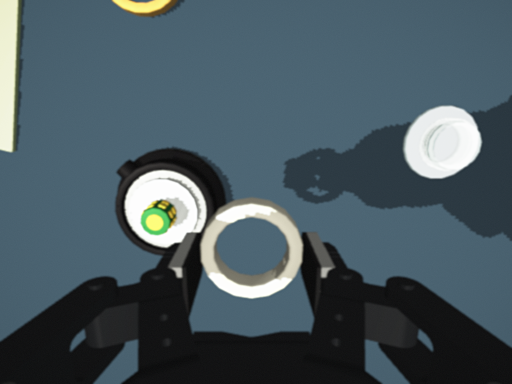

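The spacer is held level at (251,249), and the module stands in its seat with its column top at (157,222).

Emit:
carry_out --rows '[0.04,-0.008,-0.035,0,0,0,0,0.04,-0.016,-0.071,0.01,0,0,0,0.04,-0.016,-0.071,0.04,0,0,0,0.04,-0.016,-0.071,0.054,0,0,0,0.04,-0.016,-0.071,0.054,0,0,0,0.04,-0.016,-0.071,0.054,0,0,0,0.04,-0.016,-0.071,0.054,0,0,0]'

```text
time: 12.95
ee_pos: [0.3614, 0.3088, 0.0829]
tcp_rot: [-3.1, -0.503, -0.002]
force: [-0.8, -0.1, -0.8]
grip_width: 0.0484
grip_force: 26.1
```

```bash
python3 -c "
from h import *
go(.361,.3075,.0445)
"
```

```text
shift [-0.0008  0.0011  0.0384] tilt fix(5deg) [-0.005 -0.017 -0.   ] at [0.3614 0.3088 0.0829] t 12.95
```

Emit:
carry_out --rows '[0.04,-0.001,0.001,0.012,0,0,0,0.04,-0.001,0.001,0.024,0,0,0,0.04,-0.001,0.001,0.032,0,0,0,0.04,-0.001,0.001,0.036,0,0,0,0.04,-0.001,0.001,0.038,0,0,0,0.04,-0.001,0.001,0.038,0,0,0,0.04,-0.001,0.001,0.038,0,0,0]'

```text
time: 13.65
ee_pos: [0.3597, 0.3076, 0.044]
tcp_rot: [3.101, 0.505, -0.0]
force: [-0.5, 0.2, -0.3]
grip_width: 0.0483
grip_force: 26.1
```

Emit:
carry_out --rows '[0.065,0,0,0,0,0,0,0.065,0,0,0,0,0,0,0.065,0,0,0,0,0,0,0.065,0,0,-0.03,0,0,0,0.065,0,0,-0.07,0,0,0,0.065,0.017,0.035,-0.09,0,0,0,0.065,0.017,0.07,-0.1,0,0,0]'

```text
time: 14.35
ee_pos: [0.4011, 0.248, 0.1466]
tcp_rot: [-3.097, -0.507, -0.009]
force: [1.3, -0.5, -0.5]
grip_width: 0.0651
grip_force: 0.0
```

Emit:
carry_out --rows '[0.065,0,0,0,0,0,0,0.065,0,0,0,0,0,0,0.065,0,0,0,0,0,0]'

```text
time: 14.65
ee_pos: [0.3975, 0.2473, 0.1437]
tcp_rot: [-3.1, -0.507, 0.001]
force: [1.0, -0.4, -0.2]
grip_width: 0.065
grip_force: 0.0
```

```bash
python3 -c "
from h import *
x,y,o,c,im=look('w11',[.486,.103,.006],.006,lambda i:i.min(2)>120,.062,60)
go(.486,.103,.14,o)
print(proj(c,[.361,.308,.044]))
"
```

```text
expected px 441 140 centre 0.484 0.1032 bbox mid [0.4845 0.1033] size [0.0616 0.0657] diam 0.0664 want 0.062
shift [0.038  0.165  0.0036] tilt fix(5deg) [-0.005  0.006 -0.   ] at [0.3975 0.2473 0.1437] t 14.65
[165.82919452 212.98588814]
```

View pics/w11.png

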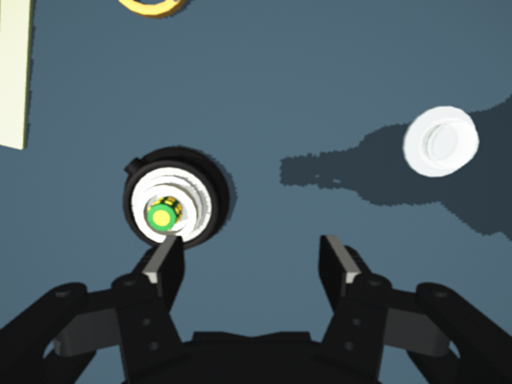

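The spacer lies around the column at about (168,210). The lens is at (441,142).

Emit:
carry_out --rows '[0.065,0.01,0.045,0,0,0,0,0.065,0.02,0.09,0,0,0,0,0.065,0.03,0.13,0.01,0,0,0,0.065,0.037,0.165,0.03,0,0,0,0.065,0.037,0.165,0.03,0,0,0,0.065,0.037,0.165,0.03,0,0,0,0.065,0.037,0.165,0.03,0,0,0,0.065,0.037,0.165,0.03,0,0,0]'

```text
time: 15.5
ee_pos: [0.4852, 0.1037, 0.1143]
tcp_rot: [-3.099, -0.509, -0.001]
force: [0.2, 0.8, -0.4]
grip_width: 0.0652
grip_force: 0.0
```

```bash
python3 -c "
from h import *
x,y,o,c,im=look('w12',[.485,.103,.006],.006,lambda i:i.min(2)>150,.062,70)
go(x,y,.017,o)
"
```

```text
expected px 253 192 centre 0.4847 0.1036 bbox mid [0.4847 0.1037] size [0.0632 0.0632] diam 0.0639 want 0.062
shift [-0.0005  0.      0.0973] tilt fix(5deg) [-0.007 -0.005 -0.   ] at [0.4852 0.1037 0.1143] t 15.5
```

View pics/w12.png

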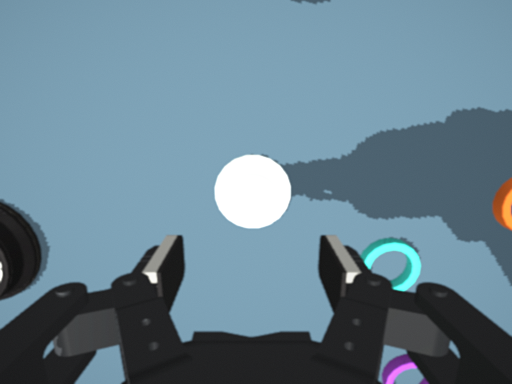

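The lens is at (253,191), centred under the tool.

Emit:
carry_out --rows '[0.065,0,0,0.04,0,0,0,0.065,0,0,0.07,0,0,0,0.065,0,0,0.09,0,0,0,0.065,0,0,0.097,0,0,0,0.065,0,0,0.097,0,0,0,0.065,0,0,0.097,0,0,0]'

```text
time: 16.15
ee_pos: [0.4862, 0.1024, 0.0179]
tcp_rot: [-3.1, -0.506, -0.002]
force: [0.3, -1.0, -0.2]
grip_width: 0.065
grip_force: 0.0
```

Emit:
carry_out --rows '[0.03,0,0,0,0,0,0,0.03,0,0,0,0,0,0,0.03,0,0,0,0,0,0,0.03,0,0,0,0,0,0,0.03,0,0,0,0,0,0]' --force 30

```text
time: 16.65
ee_pos: [0.4864, 0.102, 0.0183]
tcp_rot: [-3.101, -0.505, -0.003]
force: [-1.0, -0.6, 9.3]
grip_width: 0.0386
grip_force: 29.2
```

Emit:
carry_out --rows '[0.03,0,0,-0.01,0,0,0,0.03,0,0,-0.04,0,0,0,0.03,0,0,-0.08,0,0,0,0.03,-0.01,-0.04,-0.11,0,0,0,0.03,-0.02,-0.08,-0.125,0,0,0,0.03,-0.03,-0.12,-0.125,0,0,0,0.03,-0.037,-0.165,-0.125,0,0,0,0.03,-0.04,-0.19,-0.125,0,0,0]'

```text
time: 17.45
ee_pos: [0.3853, 0.2727, 0.1433]
tcp_rot: [-3.098, -0.51, -0.002]
force: [1.8, 0.2, 0.3]
grip_width: 0.0387
grip_force: 30.4
```

Emit:
carry_out --rows '[0.03,-0.014,-0.03,0,0,0,0,0.03,-0.014,-0.05,0,0,0,0,0.03,-0.014,-0.05,0.01,0,0,0,0.03,-0.014,-0.05,0.03,0,0,0,0.03,-0.014,-0.05,0.04,0,0,0,0.03,-0.014,-0.05,0.04,0,0,0,0.03,-0.014,-0.05,0.04,0,0,0,0.03,-0.014,-0.05,0.04,0,0,0]'

```text
time: 18.25
ee_pos: [0.3588, 0.3123, 0.1026]
tcp_rot: [-3.1, -0.504, -0.001]
force: [0.5, -0.6, -0.8]
grip_width: 0.0383
grip_force: 30.4
```

```bash
python3 -c "
from h import *
go(.361,.308,.063)
"
```

```text
shift [0.0007 0.0048 0.0396] tilt fix(5deg) [-0.004 -0.011  0.   ] at [0.3588 0.3123 0.1026] t 18.25
```

Emit:
carry_out --rows '[0.03,0.001,0.005,0.005,0,0,0,0.03,0.001,0.005,0.015,0,0,0,0.03,0.001,0.005,0.023,0,0,0,0.03,0.001,0.005,0.029,0,0,0,0.03,0.001,0.005,0.034,0,0,0,0.03,0.001,0.005,0.038,0,0,0,0.03,0.001,0.005,0.039,0,0,0,0.03,0.001,0.005,0.039,0,0,0]'

```text
time: 19.05
ee_pos: [0.3606, 0.3079, 0.0629]
tcp_rot: [3.101, 0.505, -0.0]
force: [-0.8, 0.4, -1.0]
grip_width: 0.0385
grip_force: 30.4
```

Emit:
carry_out --rows '[0.03,0,0,0,0,0,0,0.03,0,0,0,0,0,0,0.03,0,0,0,0,0,0]'

```text
time: 19.35
ee_pos: [0.3609, 0.308, 0.0632]
tcp_rot: [-3.101, -0.505, -0.001]
force: [0.9, 0.3, -0.7]
grip_width: 0.0385
grip_force: 30.4
```

Emit:
carry_out --rows '[0.03,0,0,0.001,0,0,0,0.03,0,0,0.001,0,0,0,0.06,0,0,0.001,0,0,0,0.06,0,0,0.001,0,0,0,0.06,0,0,0.001,0,0,0,0.06,0,0,-0.02,0,0,0,0.06,0,0,-0.05,0,0,0,0.06,0,0,-0.09,0,0,0]'

```text
time: 20.15
ee_pos: [0.3598, 0.307, 0.1529]
tcp_rot: [3.099, 0.505, -0.005]
force: [1.2, -0.3, 0.0]
grip_width: 0.0599
grip_force: 0.0
```

```bash
python3 -c "
from h import *
go(.5333,.3732,.14); print(robot.get_obs()['joints'].round(2))
o,im=snap('wrist','w13');c=cam('wrist',o)
print(proj(c,[.361,.308,.050]),proj(c,[.361,.308,.074]))
"
```

```text
shift [ 0.1856 -0.0077  0.0123] tilt fix(5deg) [ 0.014  0.036 -0.   ] at [0.3598 0.307  0.1529] t 20.15
[-0.59  0.38 -0.25  2.05  0.14  0.73 -2.18]
[251.52572261 191.42154057] [251.61534967 200.36823984]
```

View pics/w13.png

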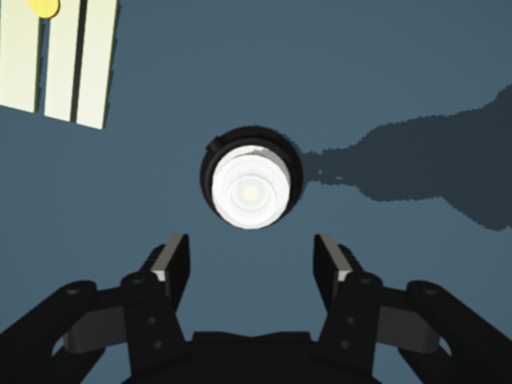

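The lens stands on the spacer at (251,188). Next is the brass ring.

Emit:
carry_out --rows '[0.083,0.045,-0.002,0,0,0,0,0.083,0.09,-0.004,0,0,0,0,0.083,0.135,-0.006,0,0,0,0,0.083,0.175,-0.008,0.01,0,0,0,0.083,0.186,-0.008,0.04,0,0,0,0.083,0.186,-0.008,0.04,0,0,0,0.083,0.186,-0.008,0.04,0,0,0,0.083,0.186,-0.008,0.04,0,0,0]'

```text
time: 21.0
ee_pos: [0.5341, 0.3749, 0.114]
tcp_rot: [-3.1, -0.506, -0.001]
force: [0.6, 1.0, 0.9]
grip_width: 0.0825
grip_force: 0.0
```

```bash
python3 -c "
from h import *
x,y,o,c,im=look('w14',[.5333,.3732,.012],.012,lambda i:(i[:,:,0]>i[:,:,2]+40),.066,90)
go(x,y,.012,o)
"
```

```text
expected px 254 195 centre 0.5322 0.3755 bbox mid [0.5322 0.3754] size [0.0664 0.0659] diam 0.0668 want 0.066
shift [-0.0018 -0.0011  0.102 ] tilt fix(5deg) [-0.006 -0.008  0.   ] at [0.5341 0.3749 0.114 ] t 21.0
```

View pics/w14.png

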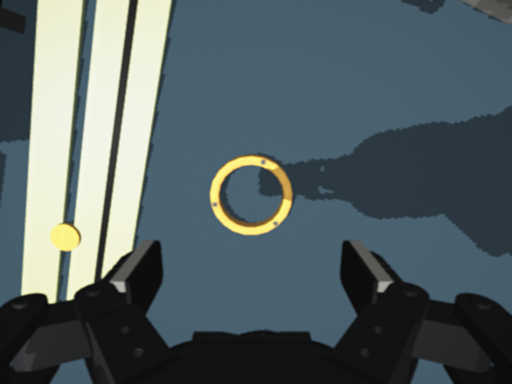

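The ring is at (252,195), and the battens at left are clear of the fingers.

Emit:
carry_out --rows '[0.083,-0.002,-0.001,0.03,0,0,0,0.083,-0.002,-0.001,0.06,0,0,0,0.083,-0.002,-0.001,0.07,0,0,0,0.083,-0.002,-0.001,0.08,0,0,0,0.083,-0.002,-0.001,0.095,0,0,0,0.083,-0.002,-0.001,0.103,0,0,0,0.083,-0.002,-0.001,0.103,0,0,0,0.083,-0.002,-0.001,0.103,0,0,0]'

```text
time: 21.85
ee_pos: [0.5326, 0.375, 0.0103]
tcp_rot: [-3.101, -0.505, -0.001]
force: [0.4, 0.3, 0.5]
grip_width: 0.083
grip_force: 0.0
```

Emit:
carry_out --rows '[0.055,0,0,0,0,0,0,0.055,0,0,0,0,0,0,0.055,0,0,0,0,0,0,0.055,0,0,0,0,0,0,0.055,0,0,0,0,0,0]' --force 35

```text
time: 22.35
ee_pos: [0.5329, 0.3751, 0.0117]
tcp_rot: [-3.101, -0.504, -0.002]
force: [-1.8, -1.4, 8.6]
grip_width: 0.0631
grip_force: 36.0
```

Emit:
carry_out --rows '[0.055,0,0,-0.01,0,0,0,0.055,0,0,-0.04,0,0,0,0.055,0,0,-0.08,0,0,0,0.055,-0.02,0.001,-0.12,0,0,0,0.055,-0.06,0.002,-0.128,0,0,0,0.055,-0.1,0.004,-0.128,0,0,0,0.055,-0.14,0.006,-0.128,0,0,0,0.055,-0.175,0.008,-0.128,0,0,0]'

```text
time: 23.15
ee_pos: [0.3672, 0.311, 0.1388]
tcp_rot: [-3.1, -0.506, -0.001]
force: [0.5, 0.6, -1.5]
grip_width: 0.063
grip_force: 38.8
```

Emit:
carry_out --rows '[0.055,-0.01,0,0,0,0,0,0.055,-0.01,0,0.01,0,0,0,0.055,-0.01,0,0.03,0,0,0,0.055,-0.01,0,0.035,0,0,0,0.055,-0.01,0,0.035,0,0,0,0.055,-0.01,0,0.035,0,0,0,0.055,-0.01,0,0.035,0,0,0]'

```text
time: 23.85
ee_pos: [0.3602, 0.309, 0.1035]
tcp_rot: [-3.1, -0.504, -0.002]
force: [-0.2, -0.7, -1.5]
grip_width: 0.0631
grip_force: 38.9
```

```bash
python3 -c "
from h import *
go(.361,.308,.0625)
snap('wrist','w15')
"
```

```text
shift [0.0004 0.0013 0.041 ] tilt fix(5deg) [-0.006 -0.012  0.   ] at [0.3602 0.309  0.1035] t 23.85
```

View pics/w15.png

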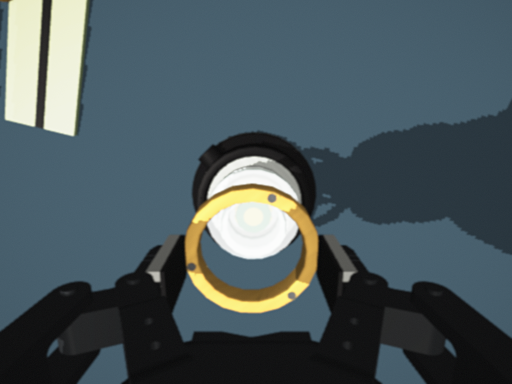

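The ring is held level above the lens, sideways aligned (ring at (251,249), lens at (253,215)). I'll lower it.

Emit:
carry_out --rows '[0.055,0.001,0.001,0.008,0,0,0,0.055,0.001,0.001,0.018,0,0,0,0.055,0.001,0.001,0.026,0,0,0,0.055,0.001,0.001,0.032,0,0,0,0.055,0.001,0.001,0.037,0,0,0,0.055,0.001,0.001,0.04,0,0,0,0.055,0.001,0.001,0.041,0,0,0,0.055,0.001,0.001,0.041,0,0,0]'

```text
time: 24.7
ee_pos: [0.3607, 0.308, 0.0621]
tcp_rot: [-3.101, -0.505, -0.0]
force: [-0.2, -0.7, -0.7]
grip_width: 0.0629
grip_force: 39.0
```

Emit:
carry_out --rows '[0.055,0,0,0,0,0,0,0.055,0,0,0,0,0,0,0.055,0,0,0,0,0,0]'

```text
time: 25.0
ee_pos: [0.3609, 0.308, 0.0621]
tcp_rot: [-3.101, -0.505, -0.0]
force: [-0.2, 0.3, -1.1]
grip_width: 0.0626
grip_force: 38.9
```

Emit:
carry_out --rows '[0.083,0,0,0,0,0,0,0.083,0,0,0,0,0,0,0.083,0,0,0,0,0,0,0.083,0,0,0,0,0,0,0.083,0,0,-0.02,0,0,0,0.083,0,0,-0.05,0,0,0,0.083,0,0,-0.09,0,0,0,0.083,0,0,-0.1,0,0,0]'

```text
time: 25.8
ee_pos: [0.3623, 0.3095, 0.1655]
tcp_rot: [-3.098, -0.504, -0.008]
force: [0.4, -0.7, 0.3]
grip_width: 0.0829
grip_force: 0.0
```

Emit:
carry_out --rows '[0.083,0,0,0,0,0,0,0.083,0,0,0,0,0,0,0.083,0,0,0,0,0,0,0.083,0,0,0,0,0,0]'

```text
time: 26.2
ee_pos: [0.3601, 0.3073, 0.1608]
tcp_rot: [3.099, 0.505, -0.003]
force: [0.2, -0.2, 0.1]
grip_width: 0.0834
grip_force: 0.0
```

```bash
python3 -c "
from h import *
x,y,o,c,im=look('w16',[.361,.308,.062],.062,lambda i:(i[:,:,0]>i[:,:,2]+40),.066,80)
"
```

```text
expected px 251 193 centre 0.3601 0.3087 bbox mid [0.3602 0.3088] size [0.0665 0.0666] diam 0.0671 want 0.066
```

View pics/w16.png

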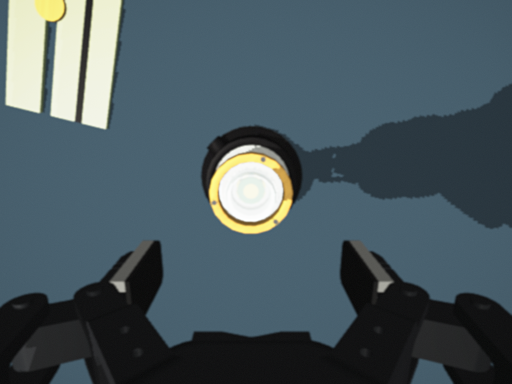

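The brass ring lies flat around the lens at (251,193). Its diameter reads 67 mm at the expected height and it sits about 1 mm off the axis. I'm handing the job in.

```bash
python3 -c "
from h import *
print(robot.finish_job())"
```

```text
the job is handed in; nothing more can be done
None
```

The anchor light is stacked in its base in order (module, white spacer, clear lens, brass ring), each part let go before the next; the last wrist picture shows the ring flat about 1 mm off the axis, I touched nothing else on the shelf, and I handed the job in at about 26 s, though no verdict was shown.

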